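# Hold the telescoping brush handle out at its second stop

## Task

Get the telescoping brush handle ready for its locking collar: swing the holder's keeper bar down over the handle until it clicks shut, then squeeze in the button on the side of the grip and draw the grip out, past the first stop, all the way to the second stop. Finish while still holding it there, fully drawn out with the button squeezed in, because its spring pulls it back as soon as you let go. Keep the handle lying in its holder and leave the other things on the bench where they are.

Things in the scene. Friction and masses are not known exactly. Their poses are not given: they have to be found in the camera images.
- holder: Fixed holder: aluminium base plate 150 x 210 x 10 mm with two grey U saddles (62 mm high, 52 mm wide) in which the brush handle lies. Origin: centre of the underside, on the bench. Its +y is the way the grip pulls out, +x the side the grip's button faces, z up. The keeper bar crosses at y = -50 mm, hinged between two 90 mm high ears at x = -45 mm. Position and yaw vary.
- keeper (a joint): Angle of the steel keeper bar, rad: 0 = shut flat across the handle, grows as it swings up and over to the holder's -x side, pi/2 = upright, 1.9 = end. Starts open at 1.0 to 1.75 and stays where it is left (friction 0.05 N m). In the last 0.11 rad a spring ball in the clip resists (about 6 N down at the tip); pushed past it, the bar clicks in at 0.
- keeper_clip (a point): Middle of the step on the fixed steel clip post where the bar's tip comes to rest, 76 mm above the bench, at x = +52, y = -50 mm of the holder. Beyond it, from 15 to 23 mm further in +x, stands the post's upright with the spring ball, 96 mm high and 22 mm wide.
- keeper_hinge (a point): The keeper bar's hinge point, on the middle of the bar, 80 mm above the bench, at x = -45, y = -50 mm of the holder. The hinge axis runs along the holder's y.
- keeper_tip (a point): The free end of the keeper bar, 104 mm from its hinge. The bar is 14 mm wide (along the holder's y) and 8 mm thick; shut, its top face is 84 mm above the bench.
- handle_mid (a point): On the axis of the handle's outer tube, 60 mm above the bench: square aluminium tube 28 x 28 x 235 mm, loose in the saddles along the holder's y (2 mm play each side), axes parallel to the holder's. A raised black collar on it, 16 mm long, up to 90 mm above the bench, stands just behind (-y of) the keeper bar and bears on the shut bar when the grip is pulled; otherwise it slides out.
- grip_mid (a point): Centre of the dark grip at the pull-out end: block 30 mm wide (x), 90 long (y), 34 high (z), 60 mm above the bench, 170 mm in +y from handle_mid when pushed in; free space below. A steel button, 16 mm long, 18 high, stands 5 mm out of the middle of its +x side: 35 mm wide over the button, 30 mm when squeezed flush. Axes parallel to the holder's.
- extension (a joint): How far the grip is drawn out along the holder's +y, m: 0 = pushed in (start, latched), 0.060 = first stop (the latch catches here if the button is out), 0.120 = second stop, the firm end of travel, with no catch. A spring pulls back with 4 N at 0 to 6.5 N at 0.120. With the button squeezed it slides freely past the first stop.
- release (a joint): How far the grip's button is squeezed in, m: 0 = out, 0.005 = flush with the grip's side. It releases the latch beyond 0.003; the spring takes 5.5 N when flush.
- brush_head: Bystander: wooden brush head with black bristle block and socket, 45 x 130 x 52 mm, loose near the holder. Origin under its centre.
- tape_roll: Bystander: flat roll of tape, 90 mm across, 24 mm high, loose near the holder. Origin under its centre.
- squeegee: Bystander: white squeegee card, 75 x 100 x 12 mm, loose near the holder. Origin under its centre.
- spray_bottle: Bystander: clear bottle 64 mm across, 170 mm high. Origin under its centre.
- pen_cup: Bystander: black cup 80 mm across, 100 mm high. Origin under its centre.
- ink_box: Bystander: cardboard box 90 x 140 x 70 mm. Origin under its centre.
- ink_jar: Bystander: white jar 80 mm across, 90 mm high. Origin under its centre.

How it is judged:
By the outcome, as a careful person would: the job done as asked, in the order asked, and still so for the second after the job is handed in, while the arm keeps its last pose, push and grip.
It also fails if it takes over 51 s, if anything falls off the work surface, if the arm or the gripper's body presses on something with over 40 N, if the wrist force passes 120 N, or if a joint passes its speed limit or range.

## Robot

A 6-joint arm with a two-finger parallel gripper is mounted at the origin on the work surface. World frame = base frame: x ahead of the robot, y to its left, z up, the work surface at z = 0. Lengths are in mm, angles in rad, forces in N, time in s.
With the tool pointing down it reaches from about 325 to 925 mm from the base axis. Payload 3.1 kg.
Tool frame: the origin (TCP) lies at the very end of the fingers, on their centre line; the grasp point (between the pads) lies 19 mm behind it (env.grip_depth is the distance from the TCP to the grasp point, in mm); z points along the fingers, x is the direction in which the jaws open and shut, and the axes are right-handed (so a half turn about z gives the same grasp; the last joint's range is limited). The gripper opens to 85 mm and grips with 20 to 120 N. Pads are 22 mm wide; open, the fingers measure 114 mm over their backs; the gripper's body (76 mm by 85 mm) begins 54 mm behind the grasp point. The pads swing forward as they close: fully open they stand 13 mm farther back than shut.
Start: joints at [1.031, 0.217, 1.613, -0, 1.311, -0.112], TCP at [259.277, 568.695, 231.3] pointing down, gripper open.
Joint ranges: [-2.75, 2.75], [-0.78, 2.1], [0.31, 2.55], [-1.13, 4.27], [0.13, 2.63], [-2.58, 2.58]. Speed limits (rad/s): [2.79, 2.79, 3.14, 3.14, 3.14, 3.14].

## Interface

Orientations are given as a unit quaternion [x, y, z, w].
In Python, from workcell import env gives the robot as it stands.
- The arm moves only by the tool move_arm, never from a script. Its argument "motion" is a list that holds one entry, the list of rows, each a list of 6 numbers: the shift along the tool's x, y, z in cm, then the turn, a rotation vector about the tool's x, y, z in rad. A call has 1 to 5 rows; each row shifts and turns the pose as measured when the row begins, along the tool's axes as they then stand; what a row does not reach is not made up. A row lasts 1/10 s, in which the tool goes at most 50 mm and 8.59 degrees, less where a joint would pass 70% of its speed; a pose out of reach is approached as far as the arm can. A call with a gripper value outside its range is refused whole. "hand" is the finger opening in cm, from 0 to 8.54, set as the call begins (left out, the last holds). The fingers move at their own pace and stop on an object; "force" is the grip in N (left out, the last holds). Time passes only in rows, so rows that do not move let the fingers close. It gives the time, the measured TCP pose, the force and the opening at its end, in the units of the state.
- env.state(): the state, without advancing time (a new reading comes with each control period).
- env.camera(name): name is "scene" or "top" or "wrist"; returns the picture (400x640x3 uint8, red, green, blue); there is no depth.
- env.camera_model(name): a dict with "mtx" (3x3 intrinsics, pixels), "R" (3x3) and "t" (3): a world point X has camera coordinates R X + t. Camera axes: x right, y down, z forward; pixel columns grow to the right and rows downward; lengths in mm; the calibration is good to about 2 mm. A picture is of the moment at which its call begins: read the wrist's pose just before it. camera_model takes no time and is no camera call; for the wrist camera it gives the pose at the moment of the call.
- env.hand_in(): hands the job in, once; it reports no verdict.
Trained networks look in the newest picture that a camera, given by its name, has taken for a name from the list of things; names that differ only in an ending like _2 or _b are one class to them, and where a whole thing is asked for, a point or a joint stands for the part that bears it (a point fixed in the world has none). Each returns a list of dicts, best first, with "score" (0 to 1); they miss things now and then, are a little off and sometimes report something else, mostly with a low value. They report only what shows in the picture. A call takes as long as a camera call.
- env.search_frame(camera, query): "rect" ([left, top, right, bottom] as shares, 0 to 1, of the picture: columns of its width, rows of its height, round what is visible of it).
The state is a dict: "t": time; "q": joint angles; "dq": joint speeds; "tau": joint torques, N m; "ee_pos": TCP position; "tcp_rot": TCP orientation; "wrist_force": force on the tool from outside, world axes, zero at the start; "ft_torque": the same for the moment, N m; "width": finger opening in mm.
Only numpy, scipy, OpenCV 4.12 (cv2) and the standard library are available. Lean on these libraries where they do the work, as an engineer would, in place of code of your own. Each camera call takes 0.05 s, during which the arm holds its last target.

## Working session

There is one attempt and no reset: what is moved stays moved. The work goes in short steps, Python scripts to look and compute and a tool call to move; the robot and the scene stay as the last step left them, time stands still between calls to the robot, and variables do not carry over. Pictures are saved under pics/ and viewed, and the job is handed in when it is done.

Besides the shell and the picture viewer there is one more tool, called in YAML: its name, and indented under it one key for each argument. move_arm: Moves the arm, as the interface text tells. Its arguments: {"type":"object","properties":{"motion":{"type":"array","items":{"type":"array","items":{"type":"array","items":{"type":"number"}}}},"hand":{"type":"number"},"force":{"type":"number"}},"required":["motion"]}

```bash
mkdir -p pics; ls; cat > h.py <<'E'
from workcell import env
import numpy as np, cv2
def snap(c,n):
    im=env.camera(c); cv2.imwrite(f'pics/{n}.png',im[:,:,::-1]); return im
def proj(c,X,m=None):
    m=m or env.camera_model(c); p=np.array(m['mtx'])@(np.array(m['R'])@np.array(X,float)+np.array(m['t'])); return p[:2]/p[2]
def ray(c,uv,z,m=None):
    m=m or env.camera_model(c); R=np.array(m['R']);t=np.array(m['t'])
    d=R.T@np.linalg.inv(np.array(m['mtx']))@np.array([uv[0],uv[1],1.]); o=-R.T@t
    return o+d*(z-o[2])/d[2]
E
python3 - <<'E'
from h import *
for c in ['scene','top']:
    snap(c,c+'0')
    for q in ['holder','keeper','keeper_tip','keeper_clip','keeper_hinge','handle_mid','grip_mid','release']:
        r=env.search_frame(c,q)
        print(c,q,[(round(x['score'],2),(np.array(x['rect'])*[640,400,640,400]).round().tolist()) for x in r[:2]])
m=env.camera_model('top');print(m)
print(env.state())
E
```

```text
pics
scene holder [(0.64, [443.0, 248.0, 510.0, 308.0]), (0.58, [266.0, 141.0, 318.0, 208.0])]
scene keeper [(0.62, [291.0, 135.0, 305.0, 158.0])]
scene keeper_tip [(0.49, [270.0, 138.0, 315.0, 211.0]), (0.43, [289.0, 138.0, 303.0, 157.0])]
scene keeper_clip [(0.88, [267.0, 132.0, 332.0, 210.0])]
scene keeper_hinge [(0.56, [294.0, 144.0, 303.0, 152.0]), (0.31, [263.0, 137.0, 336.0, 211.0])]
scene handle_mid []
scene grip_mid [(0.55, [320.0, 183.0, 346.0, 212.0]), (0.23, [294.0, 144.0, 301.0, 154.0])]
scene release []
top holder [(0.7, [347.0, 182.0, 415.0, 232.0])]
top keeper [(0.61, [397.0, 200.0, 404.0, 221.0])]
top keeper_tip [(0.5, [396.0, 197.0, 404.0, 220.0])]
top keeper_clip [(0.55, [346.0, 185.0, 411.0, 236.0])]
top keeper_hinge [(0.64, [398.0, 200.0, 402.0, 220.0])]
top handle_mid [(0.93, [312.0, 198.0, 428.0, 214.0])]
top grip_mid [(0.8, [315.0, 204.0, 343.0, 212.0])]
top release []
{'mtx': array([[452.13516795,   0.        , 324.17569006],
       [  0.        , 452.13516795, 195.37677327],
       [  0.        ,   0.        ,   1.        ]]), 'R': array([[-0.01752226, -0.99983156,  0.00546122],
       [-0.99107399,  0.01664631, -0.13226957],
       [ 0.13215639, -0.00773014, -0.99119874]]), 't': array([   1.8025251 ,  567.93406009, 1467.10774134])}
{'t': 0.9, 'q': array([ 1.03079433e+00,  2.16918675e-01,  1.61340833e+00,  3.13146129e-05,
        1.31126225e+00, -1.12233857e-01]), 'dq': array([-0.002062  , -0.00035881, -0.0007472 ,  0.00068481, -0.00057606,
       -0.00087321]), 'tau': array([ 3.06120978e-05, -3.96871948e+01, -3.04261494e+01, -5.26050201e-05,
        5.24277675e-04, -6.23111973e-06]), 'ee_pos': array([259.27590197, 568.70394618, 231.28429541]), 'tcp_rot': array([ 8.41085131e-01,  5.40902766e-01, -5.18625718e-06, -1.43175644e-05]), 'wrist_force': array([-0.12974957, -0.18201354, -0.75410528]), 'ft_torque': array([ 0.00398642,  0.02041869, -0.00103104]), 'width': 85.26519339959856}
```

```bash
python3 - <<'E'
import cv2
a=cv2.imread('pics/top0.png');cv2.imwrite('pics/top0z.png',cv2.resize(a[140:290,270:470],(800,600),interpolation=cv2.INTER_CUBIC))
a=cv2.imread('pics/scene0.png');cv2.imwrite('pics/scene0z.png',cv2.resize(a[110:230,240:400],(800,600),interpolation=cv2.INTER_CUBIC))
E
```

```text
(no output)
```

View pics/scene0.png

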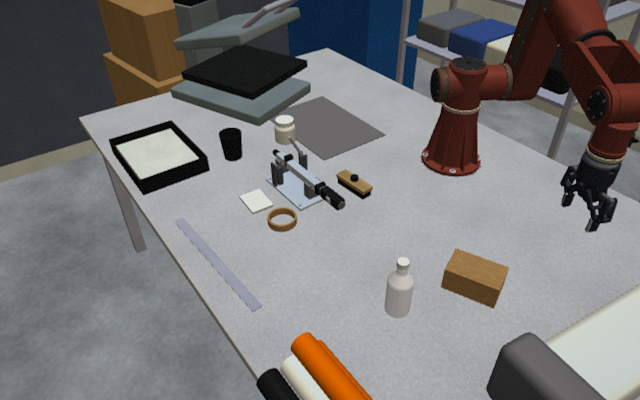

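View pics/top0.png

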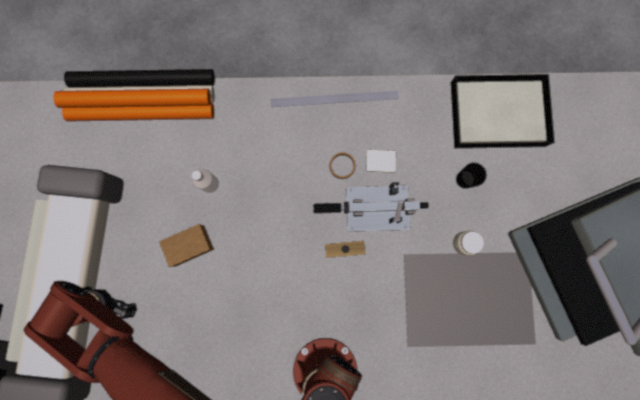

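```bash
ls pics
```

```text
scene0.png
scene0z.png
top0.png
top0z.png
```

View pics/top0z.png

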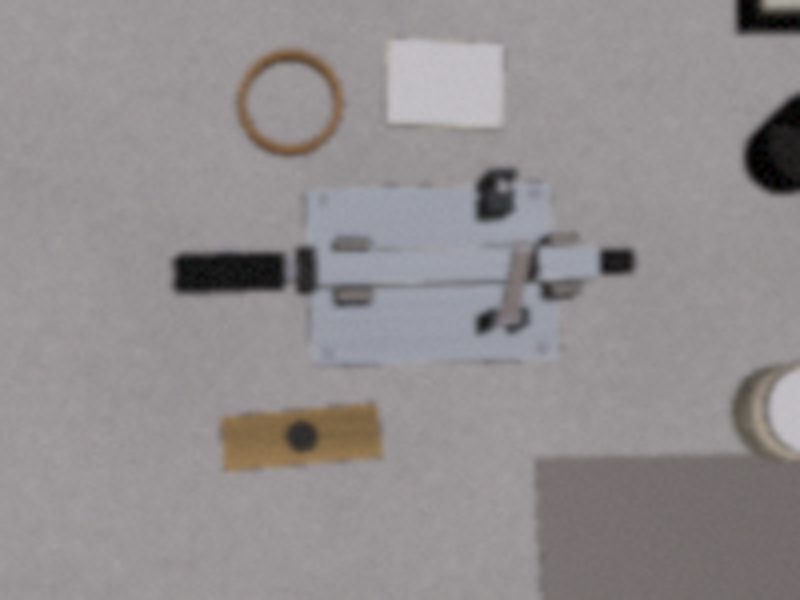

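View pics/scene0z.png

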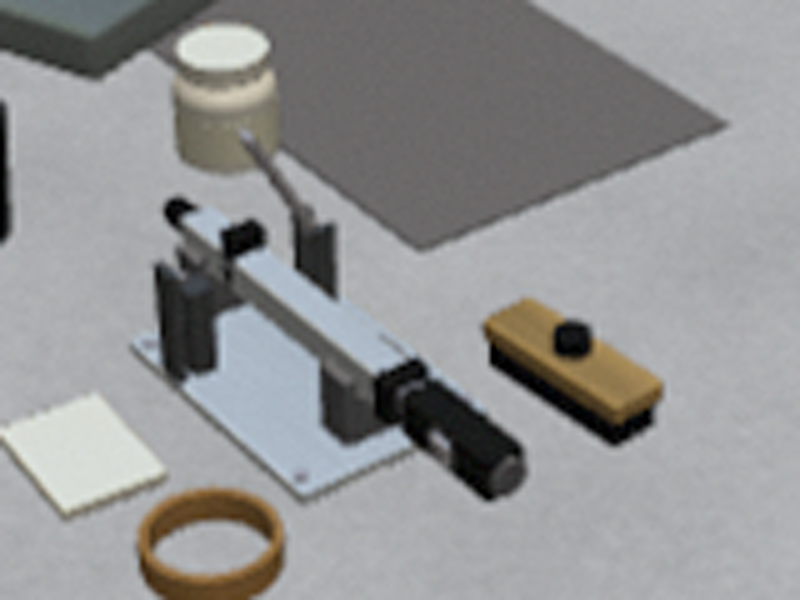

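The top view shows the holder at (380,207), pulling out to the left (world +y). Its button faces world +x, and the keeper bar stands open with the hinge on the robot's side. Next I fit the holder pose from the plate corners and the handle edges.

```bash
python3 - <<'E'
from h import *
from scipy.optimize import least_squares
z=lambda u,v:np.array([270+u/4-0.375,140+v/4-0.375])
P={(75,105):z(308,187),(75,-105):z(551,183),(-75,-105):z(557,361),(-75,105):z(312,364)}
for k,v in P.items(): print(k, ray('top',v,10).round(1))
m=env.camera_model('top')
def H(p,l): c,s=np.cos(p[2]),np.sin(p[2]); return [p[0]+c*l[0]-s*l[1],p[1]+s*l[0]+c*l[1],l[2]]
f=lambda p:np.concatenate([proj('top',H(p,(k[0],k[1],10)),m)-v for k,v in P.items()])
r=least_squares(f,[620,-150,0]);print(r.x,r.fun.round(2));p=r.x
# grip ends in zoom at z~77 top face
print('grip', ray('top',z(230,270),70), 'endcorners', [ray('top',z(*q),77).round(1) for q in [(175,256),(175,291),(283,254),(283,290)]])
print('grip expected at',H(p,(0,-3,60)))
print('hinge',H(p,(-45,-50,80)),'clip',H(p,(52,-50,76)), (proj('top',H(p,(52,-50,76)),m)-[270,140])*4)
for a in np.arange(1,1.8,.1):
    T=H(p,(-45+104*np.cos(a),-50,80+104*np.sin(a))); print(round(a,1),np.round(T),((proj('top',T,m)-[270,140])*4).round(),((proj('scene',T)-[240,110])*5).round())
# raw positions of others
for n,q in [('brush',(302,437)),('tape',(291,103)),('sq',(446,84))]: print(n,ray('top',z(*q),20).round())
E
```

```text
(75, 105) [601.2 -85.   10. ]
(75, -105) [ 601.2 -291.9   10. ]
(-75, -105) [ 449.9 -290.6   10. ]
(-75, 105) [450.9 -84.8  10. ]
[ 5.25794817e+02 -1.88075587e+02 -3.23658308e-03] [-0.5   0.02  0.42  0.2   0.65 -0.18 -0.57 -0.05]
grip [524.96057054 -16.5873179   70.        ] endcorners [array([536.3,  27.7,  77. ]), array([507.9,  28.1,  77. ]), array([536.5, -59.6,  77. ]), array([507.3, -58.9,  77. ])]
grip expected at [np.float64(525.7851074301414), np.float64(-191.07557114891745), 60]
hinge [np.float64(480.6332239888982), np.float64(-237.92967899132964), 80] clip [np.float64(577.6327159290455), np.float64(-238.2436270018394), 76] [500.04881432 198.67073591]
1.0 [ 537. -238.  168.] [521. 234.] [240. 143.]
1.1 [ 528. -238.  173.] [523. 245.] [251. 132.]
1.2 [ 518. -238.  177.] [524. 257.] [263. 121.]
1.3 [ 508. -238.  180.] [526. 270.] [276. 112.]
1.4 [ 498. -238.  182.] [527. 283.] [289. 104.]
1.5 [ 488. -238.  184.] [527. 297.] [302.  98.]
1.6 [ 478. -238.  184.] [528. 310.] [315.  93.]
1.7 [ 467. -238.  183.] [528. 324.] [329.  89.]
brush [390. -74.  20.]
tape [672. -72.  20.]
sq [ 686. -204.   20.]
```

```bash
cat >> h.py <<'E'
from scipy.spatial.transform import Rotation as Ro
DOWN=Ro.from_quat([1,0,0,0])
def plan(target,yaw=0.,step=48,n=5):
    s=env.state(); p=np.array(s['ee_pos'],float); R=Ro.from_quat(s['tcp_rot']); G=Ro.from_rotvec([0,0,yaw])*DOWN
    print('t',s['t'],'p',p.round(1),'rotvec left',(R.inv()*G).as_rotvec().round(3),'F',s['wrist_force'].round(1),'w',round(s['width'],1))
    for i in range(n):
        d=np.array(target)-p; L=np.linalg.norm(d); d=d*min(1,step/max(L,1e-9))
        rv=(R.inv()*G).as_rotvec(); a=np.linalg.norm(rv); rv=rv*min(1,.148/max(a,1e-9))
        print([*(R.inv().apply(d)/10).round(2).tolist(),*rv.round(3).tolist()])
        p=p+d; R=R*Ro.from_rotvec(rv)
E
python3 -c "
from h import *
plan([490,-238,230],n=8)"
```

```text
t 0.9 p [259.3 568.7 231.3] rotvec left [-0.     0.     1.143] F [-0.1 -0.2 -0.8] w 85.3
[-3.65, 3.12, 0.01, -0.0, 0.0, 0.148]
[-3.15, 3.62, 0.01, -0.0, 0.0, 0.148]
[-2.58, 4.05, 0.01, -0.0, 0.0, 0.148]
[-1.96, 4.38, 0.01, -0.0, 0.0, 0.148]
[-1.29, 4.62, 0.01, -0.0, 0.0, 0.148]
[-0.6, 4.76, 0.01, -0.0, 0.0, 0.148]
[0.11, 4.8, 0.01, -0.0, 0.0, 0.148]
[0.82, 4.73, 0.01, -0.0, 0.0, 0.107]
```

move_arm:
  motion:
    - [[-3.6, 3.1, 0, 0, 0, 0.148], [-3.1, 3.6, 0, 0, 0, 0.148], [-2.6, 4.0, 0, 0, 0, 0.148], [-2.0, 4.4, 0, 0, 0, 0.148], [-1.3, 4.6, 0, 0, 0, 0.148]]
  hand: 0

```text
t: 1.4
ee_pos: [323.7, 337.0, 230.4]
tcp_rot: [0.981, 0.195, 0.001, -0.001]
wrist_force: [1.2, -0.3, -0.3]
width: 12.4
```

```bash
python3 -c "
from h import *
plan([490,-238,230],n=5)"
```

```text
t 1.4 p [323.7 337.  230.4] rotvec left [-0.002 -0.002  0.392] F [ 1.2 -0.3 -0.3] w 12.4
[-0.53, 4.77, -0.01, -0.001, -0.001, 0.148]
[0.18, 4.8, -0.0, -0.001, -0.001, 0.148]
[0.89, 4.72, 0.0, -0.001, -0.001, 0.096]
[1.33, 4.61, 0.0, 0.0, 0.0, -0.0]
[1.33, 4.61, 0.0, 0.0, 0.0, 0.0]
```

move_arm:
  motion:
    - [[-0.5, 4.8, 0, 0, 0, 0.148], [0.2, 4.8, 0, 0, 0, 0.148], [0.9, 4.7, 0, 0, 0, 0.096], [1.3, 4.6, 0, 0, 0, 0], [1.3, 4.6, 0, 0, 0, 0]]

```text
t: 1.9
ee_pos: [390.4, 97.7, 231.7]
tcp_rot: [1.0, -0.005, 0.005, -0.002]
wrist_force: [0.9, -0.1, -0.2]
width: 0.0
```

move_arm:
  motion:
    - [[1.4, 4.6, 0, 0, 0, 0], [1.4, 4.6, 0, 0, 0, 0], [1.4, 4.6, 0, 0, 0, 0], [1.4, 4.6, 0, 0, 0, 0], [1.4, 4.6, 0, 0, 0, 0]]

```text
t: 2.4
ee_pos: [459.3, -142.9, 234.3]
tcp_rot: [1.0, -0.006, 0.009, -0.002]
wrist_force: [1.1, 1.2, -0.2]
width: -0.1
```

```bash
python3 -c "
from h import *
plan([490,-238,225],n=5)"
```

```text
t 2.4 p [ 459.3 -142.9  234.3] rotvec left [-0.004 -0.018 -0.011] F [ 1.1  1.2 -0.2] w -0.1
[1.51, 4.53, 0.45, -0.004, -0.018, -0.011]
[1.47, 4.55, 0.44, -0.0, 0.0, 0.0]
[0.13, 0.41, 0.04, 0.0, 0.0, 0.0]
[0.0, 0.0, 0.0, 0.0, 0.0, 0.0]
[0.0, 0.0, 0.0, 0.0, 0.0, 0.0]
```

move_arm:
  motion:
    - [[1.5, 4.5, 0.4, 0, -0.018, -0.011], [1.4, 4.5, 0.4, 0, 0, 0], [0, 0.4, 0, 0, 0, 0], [0, 0, 0, 0, 0, 0]]

```text
t: 2.8
ee_pos: [489.4, -248.1, 226.8]
tcp_rot: [1.0, -0.004, 0.001, -0.001]
wrist_force: [0.2, 0.5, -0.1]
width: 0.4
```

```bash
python3 -c "
from h import *
plan([497,-238,150],n=2)
for c in ['scene','wrist']:
  snap(c,c+'1')
  for q in ['keeper','keeper_tip']:
    print(c,q,[(round(x['score'],2),(np.array(x['rect'])*[640,400,640,400]).round().tolist()) for x in env.search_frame(c,q)[:2]])
a=cv2.imread('pics/scene1.png');cv2.imwrite('pics/scene1z.png',cv2.resize(a[110:230,240:400],(800,600),interpolation=cv2.INTER_CUBIC))
"
```

```text
t 2.8 p [ 489.4 -248.1  226.8] rotvec left [-0.001 -0.002 -0.008] F [ 0.2  0.5 -0.1] w 0.4
[0.45, -0.62, 4.74, -0.001, -0.002, -0.008]
[0.29, -0.39, 2.94, 0.0, 0.0, -0.0]
scene keeper [(0.63, [289.0, 138.0, 302.0, 158.0])]
scene keeper_tip [(0.55, [290.0, 139.0, 305.0, 157.0])]
wrist keeper [(0.74, [303.0, 176.0, 381.0, 219.0])]
wrist keeper_tip [(0.56, [304.0, 177.0, 379.0, 219.0])]
```

View pics/wrist1.png

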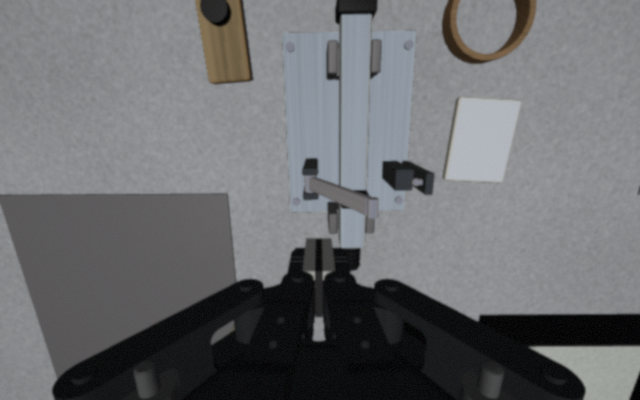

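View pics/scene1z.png

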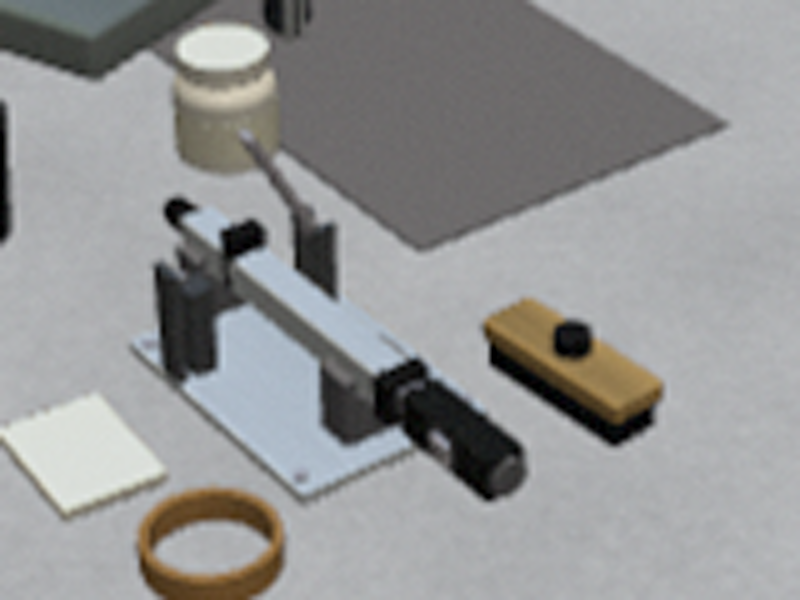

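The wrist view shows the bar from its hinge at (310,183) to its tip at (374,207), with the clip at (420,180). I check the pose with these points and the plate corners.

```bash
python3 - <<'E'
from h import *
from scipy.optimize import least_squares
m=env.camera_model('wrist')
P={(-75,105,10):(286,33),(75,105,10):(414,31),(-75,-105,10):(291,211),(75,-105,10):(404,209)}
def H(p,l): c,s=np.cos(p[2]),np.sin(p[2]); return [p[0]+c*l[0]-s*l[1],p[1]+s*l[0]+c*l[1],l[2]]
f=lambda p:np.concatenate([proj('wrist',H(p,k),m)-v for k,v in P.items()])
r=least_squares(f,[525,-188,0]);p=r.x;print(p,r.fun.round(1))
print('hinge',proj('wrist',H(p,(-45,-50,80)),m),'clip',proj('wrist',H(p,(52,-50,76)),m))
for a in [.9,1,1.1,1.2]: print(a,proj('wrist',H(p,(-45+104*np.cos(a),-50,80+104*np.sin(a))),m))
print('collar end front', ray('wrist',(357,8),90,m))
E
```

```text
[ 5.27964581e+02 -1.88586425e+02  1.07070556e-02] [-3.9 -0.9  3.9 -1.  -0.9  1.6  0.9  1.8]
hinge [311.01063737 182.64996301] clip [404.84910642 180.37659857]
0.9 [394.80417609 204.78789477]
1 [385.36255996 207.36050657]
1.1 [374.3667209  209.71378177]
1.2 [361.95711032 211.77727246]
collar end front [524.15669234 -86.71677283  90.        ]
```

move_arm:
  motion:
    - [[0.4, -0.8, 4.5, 0, 0, 0], [0.1, -0.2, 2.8, 0, 0, 0], [0, 0, 0, 0, 0, 0]]

```text
t: 3.4
ee_pos: [497.1, -233.5, 156.4]
tcp_rot: [1.0, 0.0, 0.005, 0.002]
wrist_force: [-0.2, 0.2, -0.7]
width: 0.1
```

```bash
python3 -c "
from h import *
plan([525,-238,135],n=3,step=15)"
```

```text
t 3.4 p [ 497.1 -233.5  156.4] rotvec left [ 0.004 -0.01   0.   ] F [-0.2  0.2 -0.7] w 0.1
[1.17, 0.19, 0.92, 0.004, -0.01, 0.0]
[1.18, 0.19, 0.91, -0.0, 0.0, 0.0]
[0.43, 0.07, 0.33, 0.0, 0.0, 0.0]
```

move_arm:
  motion:
    - [[1.5, 0.3, 0.9, 0, -0.01, 0], [1.5, 0.1, 1.2, 0, 0, 0], [1.5, 0, 1.2, 0, 0, 0], [1.2, 0, 1.2, 0, 0, 0]]

```text
t: 3.8
ee_pos: [556.9, -236.2, 117.7]
tcp_rot: [1.0, 0.002, 0.002, 0.004]
wrist_force: [-0.3, -0.4, 0.2]
width: -0.1
```

```bash
python3 -c "
from h import *
plan([557,-238,95],n=3,step=15)
snap('wrist','wrist2')"
```

```text
t 3.8 p [ 556.9 -236.2  117.7] rotvec left [ 0.007 -0.004  0.004] F [-0.3 -0.4  0.2] w -0.1
[0.0, 0.11, 1.5, 0.007, -0.004, 0.004]
[0.0, 0.06, 0.78, 0.0, 0.0, 0.0]
[0.0, 0.0, 0.0, 0.0, 0.0, 0.0]
```

View pics/wrist2.png

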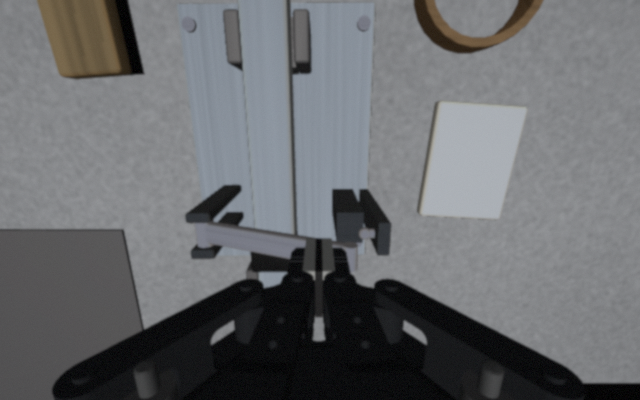

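The finger is on top of the bar, about 20 mm from its tip at (350,255), and in line with the clip at (365,235). I keep pressing down.

move_arm:
  motion:
    - [[0.1, 0.1, 1.2, 0, 0, 0], [0, 0.1, 1.0, 0, 0, 0], [0, 0, 0.5, 0, 0, 0]]

```text
t: 4.15
ee_pos: [560.9, -238.2, 91.7]
tcp_rot: [1.0, 0.003, 0.004, 0.005]
wrist_force: [-1.2, 1.0, 5.1]
width: 0.1
```

move_arm:
  motion:
    - [[0, 0, 0.4, 0, 0, 0], [0, 0, 0.3, 0, 0, 0]]

```text
t: 4.35
ee_pos: [561.4, -238.3, 85.9]
tcp_rot: [1.0, 0.003, 0.005, 0.005]
wrist_force: [0.4, 0.4, 0.9]
width: 0.1
```

move_arm:
  motion:
    - [[0, 0, 0.3, 0, 0, 0], [0, 0, 0.2, 0, 0, 0]]

```text
t: 4.55
ee_pos: [561.5, -238.5, 83.8]
tcp_rot: [1.0, 0.002, 0.005, 0.004]
wrist_force: [-4.9, 4.5, 15.1]
width: 0.2
```

move_arm:
  motion:
    - [[0, 0, 0.3, 0, 0, 0], [0, 0, 0, 0, 0, 0]]

```text
t: 4.75
ee_pos: [561.5, -238.8, 84.8]
tcp_rot: [1.0, 0.002, 0.005, 0.004]
wrist_force: [-0.2, 0.2, 0.4]
width: -0.2
```

Force rose to 15 N at z = 84 mm, which is the height of the shut bar's top face. Next: retreat, open the fingers and look at the bar and grip.

move_arm:
  motion:
    - [[0, 0, -4, 0, 0, 0], [-0.6, -1, -4, 0, -0.01, 0.008], [-1, -4.5, -1, 0, 0, 0], [-1, -4.5, 0, 0, 0, 0], [-1, -4, 0, 0, 0, 0]]
  hand: 0

```text
t: 5.25
ee_pos: [524.3, -100.3, 175.3]
tcp_rot: [1.0, -0.006, -0.0, 0.006]
wrist_force: [0.4, 0.4, -0.4]
width: 0.2
```

move_arm:
  motion:
    - [[0, 0, 0, 0, 0, 0], [0, 0, 0, 0, 0, 0]]
  hand: 8.5

```text
t: 5.45
ee_pos: [522.0, -96.1, 174.4]
tcp_rot: [1.0, -0.004, -0.001, 0.005]
wrist_force: [0.1, -0.8, -0.6]
width: 28.6
```

```bash
python3 -c "
from h import *
plan([524,-16,140],n=3)
m=env.camera_model('wrist')
for c in ['scene','wrist','top']:
  snap(c,c+'3')
  for q in ['keeper','grip_mid','release']:
    print(c,q,[(round(x['score'],2),(np.array(x['rect'])*[640,400,640,400]).round().tolist()) for x in env.search_frame(c,q)[:2]])
a=cv2.imread('pics/scene3.png');cv2.imwrite('pics/scene3z.png',cv2.resize(a[110:230,240:400],(800,600),interpolation=cv2.INTER_CUBIC))
"
```

```text
t 5.45 p [522.  -96.1 174.4] rotvec left [ 0.01   0.003 -0.007] F [ 0.1 -0.8 -0.6] w 28.6
[0.08, -4.43, 1.85, 0.01, 0.003, -0.007]
[0.09, -3.6, 1.55, -0.0, -0.0, 0.0]
[0.0, 0.0, 0.0, 0.0, 0.0, 0.0]
scene keeper []
scene grip_mid [(0.66, [317.0, 186.0, 346.0, 209.0])]
scene release []
wrist keeper [(0.73, [288.0, 328.0, 386.0, 344.0])]
wrist grip_mid [(0.96, [298.0, 37.0, 349.0, 168.0]), (0.52, [254.0, 171.0, 392.0, 344.0])]
wrist release [(0.64, [337.0, 93.0, 347.0, 112.0])]
top keeper [(0.64, [394.0, 189.0, 399.0, 221.0])]
top grip_mid [(0.69, [315.0, 202.0, 345.0, 214.0])]
top release [(0.64, [348.0, 182.0, 415.0, 230.0])]
```

View pics/wrist3.png

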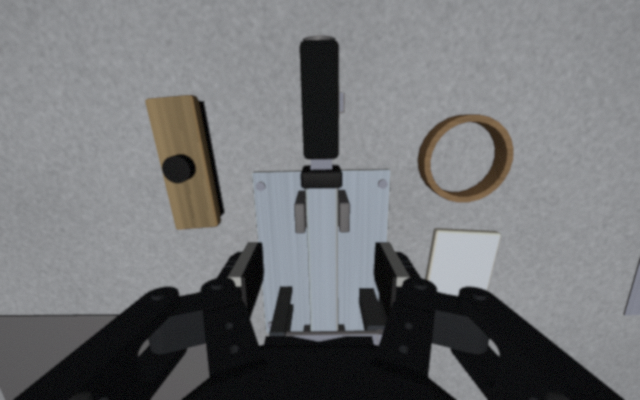

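View pics/scene3z.png

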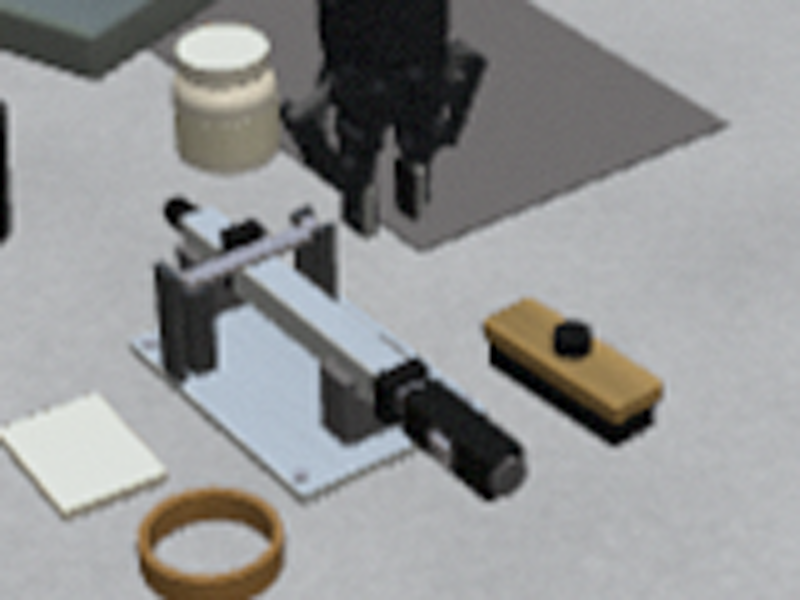

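The bar now lies flat into the clip. In the wrist view the grip's top face spans columns 301–339 and rows 38–158, and the button is at (342,103).

```bash
python3 -c "
from h import *
m=env.camera_model('wrist')
for uv in [(302,40),(338,40),(303,157),(338,157)]: print(ray('wrist',uv,77,m).round(1))
print('btn',ray('wrist',(342,94),69,m),ray('wrist',(342,112),69,m),env.grip_depth)
mt=env.camera_model('top')
plan([524,-16,110],n=4,step=45)
"
```

```text
[512.1  27.9  77. ]
[538.7  27.7  77. ]
[510.7 -58.3  77. ]
[539.6 -58.6  77. ]
btn [542.75768771  -9.32745401  69.        ] [542.95338928 -23.10937189  69.        ] 18.700000000000003
t 6.05 p [522.3 -96.7 174.5] rotvec left [ 0.009  0.003 -0.009] F [-0.6 -0.4 -0.5] w 85.0
[0.05, -3.54, 2.78, 0.009, 0.003, -0.009]
[0.07, -3.51, 2.81, 0.0, 0.0, 0.0]
[0.02, -1.04, 0.83, 0.0, 0.0, 0.0]
[0.0, 0.0, 0.0, 0.0, 0.0, 0.0]
```

move_arm:
  motion:
    - [[0.1, -4.0, 2, 0, 0, -0.009], [0.1, -3.3, 2, 0, 0, 0], [0, -0.5, 1, 0, 0, 0], [0, 0, 0, 0, 0, 0]]

```text
t: 6.45
ee_pos: [526.9, -19.4, 124.0]
tcp_rot: [1.0, -0.001, 0.001, 0.006]
wrist_force: [0.3, 0.7, 0.2]
width: 85.4
```

```bash
python3 -c "
from h import *
plan([525,-15.5,39],n=4,step=25)
"
```

```text
t 6.45 p [526.9 -19.4 124. ] rotvec left [ 0.012 -0.002 -0.003] F [0.3 0.7 0.2] w 85.4
[-0.06, -0.14, 2.5, 0.012, -0.002, -0.003]
[-0.05, -0.11, 2.5, 0.0, 0.0, 0.0]
[-0.05, -0.11, 2.5, 0.0, 0.0, 0.0]
[-0.02, -0.05, 1.01, 0.0, 0.0, 0.0]
```

move_arm:
  motion:
    - [[-0.1, -0.1, 2.5, 0.012, 0, 0], [-0.05, -0.1, 2.5, 0, 0, 0], [-0.05, -0.1, 2.5, 0, 0, 0], [0, 0, 1.0, 0, 0, 0], [0, 0, 0, 0, 0, 0]]

```text
t: 6.95
ee_pos: [530.5, -21.9, 41.6]
tcp_rot: [1.0, -0.002, 0.006, 0.002]
wrist_force: [0.3, 0.5, -0.1]
width: 84.6
```

```bash
python3 -c "
from h import *
plan([525,-15.5,39],n=2,step=25)
"
```

```text
t 6.95 p [530.5 -21.9  41.6] rotvec left [ 0.004 -0.011 -0.004] F [ 0.3  0.5 -0.1] w 84.6
[-0.56, -0.64, 0.25, 0.004, -0.011, -0.004]
[0.0, 0.0, 0.0, -0.0, 0.0, 0.0]
```

move_arm:
  motion:
    - [[-0.5, -0.6, 0.2, 0, -0.011, -0.004], [-0.1, -0.1, 0, 0, 0, 0], [0, 0, 0, 0, 0, 0]]

```text
t: 7.25
ee_pos: [526.9, -15.9, 42.7]
tcp_rot: [1.0, -0.0, 0.002, 0.002]
wrist_force: [-0.3, -0.2, -0.6]
width: 85.0
```

```bash
python3 -c "
from h import *
plan([525,-15.5,39],n=1,step=25)
"
```

```text
t 7.25 p [526.9 -15.9  42.7] rotvec left [ 0.005 -0.004 -0.001] F [-0.3 -0.2 -0.6] w 85.0
[-0.19, -0.04, 0.36, 0.005, -0.004, -0.001]
```

move_arm:
  motion:
    - [[-0.15, 0, 0.4, 0, 0, 0], [0, 0, 0, 0, 0, 0]]

```text
t: 7.45
ee_pos: [526.7, -15.9, 40.2]
tcp_rot: [1.0, -0.0, 0.004, 0.003]
wrist_force: [0.1, 0.3, -0.0]
width: 85.5
```

move_arm:
  motion:
    - [[0, 0, 0, 0, 0, 0], [0, 0, 0, 0, 0, 0], [0, 0, 0, 0, 0, 0], [0, 0, 0, 0, 0, 0], [0, 0, 0, 0, 0, 0]]
  hand: 2.6
  force: 35

```text
t: 7.95
ee_pos: [526.4, -15.8, 41.0]
tcp_rot: [1.0, -0.0, 0.003, 0.003]
wrist_force: [0.9, -0.8, 2.6]
width: 29.8
```

```bash
python3 -c "
from h import *
plan([525,-15.5,39],n=1,step=25)
snap('wrist','wrist4')
"
```

```text
t 7.95 p [526.4 -15.8  41. ] rotvec left [ 0.005 -0.007 -0.   ] F [ 0.9 -0.8  2.6] w 29.8
[-0.14, -0.04, 0.2, 0.005, -0.007, -0.0]
```

View pics/wrist4.png

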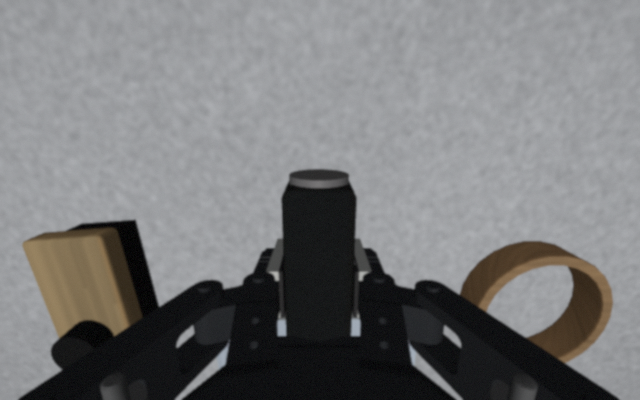

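The pads hold the grip on both sides at the button, and the opening of 29.8 mm means the button is flush. Now I draw it out along +y.

move_arm:
  motion:
    - [[0, -1, 0, 0, 0, 0], [0, -1.5, 0, 0, 0, 0], [0, -1.5, 0, 0, 0, 0]]
  hand: 2.4
  force: 40

```text
t: 8.3
ee_pos: [526.9, 21.6, 40.8]
tcp_rot: [1.0, -0.0, 0.004, 0.006]
wrist_force: [-1.0, -4.7, 1.7]
width: 29.6
```

```bash
python3 -c "
from h import *
plan([526,105,41],n=2,step=20)
"
```

```text
t 8.3 p [526.9  21.6  40.8] rotvec left [ 0.011 -0.007 -0.001] F [-1.  -4.7  1.7] w 29.6
[-0.02, -2.0, -0.03, 0.011, -0.007, -0.001]
[-0.02, -2.0, -0.0, -0.0, 0.0, -0.0]
```

move_arm:
  motion:
    - [[0, -1.5, 0, 0.006, 0, 0], [0, -1.5, 0, 0, 0, 0], [0, -1.5, 0, 0, 0, 0], [0, -1, 0, 0, 0, 0]]

```text
t: 8.7
ee_pos: [527.0, 76.2, 40.5]
tcp_rot: [1.0, 0.0, 0.004, 0.006]
wrist_force: [-0.2, -6.4, 1.8]
width: 29.8
```

```bash
python3 -c "
from h import *
plan([526,105,41],n=1,step=20)
"
```

```text
t 8.7 p [527.   76.2  40.5] rotvec left [ 0.013 -0.007  0.001] F [-0.2 -6.4  1.8] w 29.8
[-0.06, -2.0, -0.06, 0.013, -0.007, 0.001]
```

move_arm:
  motion:
    - [[0, -1.0, 0, 0.006, 0, 0], [0, -0.8, 0, 0, 0, 0]]

```text
t: 8.9
ee_pos: [527.0, 93.8, 40.5]
tcp_rot: [1.0, 0.001, 0.004, 0.006]
wrist_force: [-0.4, -6.5, -0.2]
width: 29.7
```

move_arm:
  motion:
    - [[0, -0.5, 0, 0, 0, 0], [0, -0.4, 0, 0, 0, 0]]

```text
t: 9.1
ee_pos: [527.0, 102.1, 40.3]
tcp_rot: [1.0, 0.001, 0.004, 0.007]
wrist_force: [0.2, -6.6, 2.0]
width: 29.8
```

move_arm:
  motion:
    - [[0, -0.4, 0, 0, 0, 0], [0, -0.3, 0, 0, 0, 0]]

```text
t: 9.3
ee_pos: [526.9, 107.1, 40.1]
tcp_rot: [1.0, 0.001, 0.004, 0.01]
wrist_force: [-1.5, -15.2, 1.7]
width: 29.4
```

move_arm:
  motion:
    - [[0, -0.3, 0, 0, 0, 0]]

```text
t: 9.4
ee_pos: [526.8, 107.0, 39.9]
tcp_rot: [1.0, 0.002, 0.003, 0.014]
wrist_force: [0.1, -17.8, 1.0]
width: 29.5
```

Force rose to 15–18 N with no further travel after 122.8 mm, so the second stop is reached. I check with pictures while the push holds.

```bash
python3 -c "
from h import *
for c in ['scene','top','wrist']: 
  snap(c,c+'5')
for c in ['top']:
  for q in ['keeper','grip_mid','handle_mid']:
    print(c,q,[(round(x['score'],2),(np.array(x['rect'])*[640,400,640,400]).round().tolist()) for x in env.search_frame(c,q)[:2]])
a=cv2.imread('pics/scene5.png');cv2.imwrite('pics/scene5z.png',cv2.resize(a[110:230,240:400],(800,600),interpolation=cv2.INTER_CUBIC))
a=cv2.imread('pics/top5.png');cv2.imwrite('pics/top5z.png',cv2.resize(a[140:290,270:470],(800,600),interpolation=cv2.INTER_CUBIC))
plan([527,107,40],n=1)
"
```

```text
top keeper [(0.72, [392.0, 187.0, 400.0, 218.0])]
top grip_mid [(0.62, [189.0, 166.0, 218.0, 195.0]), (0.62, [452.0, 229.0, 485.0, 254.0])]
top handle_mid [(0.9, [300.0, 200.0, 426.0, 213.0]), (0.29, [453.0, 229.0, 483.0, 254.0])]
t 9.7 p [526.8 107.   39.9] rotvec left [ 0.027 -0.007  0.003] F [ -0.1 -12.6   1.6] w 29.9
[0.02, 0.0, -0.01, 0.027, -0.007, 0.003]
```

View pics/scene5z.png

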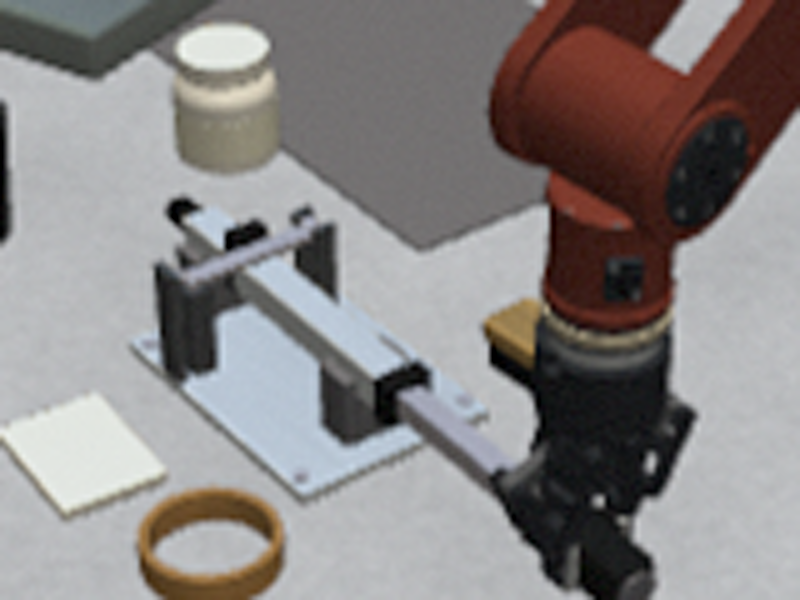

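View pics/top5z.png

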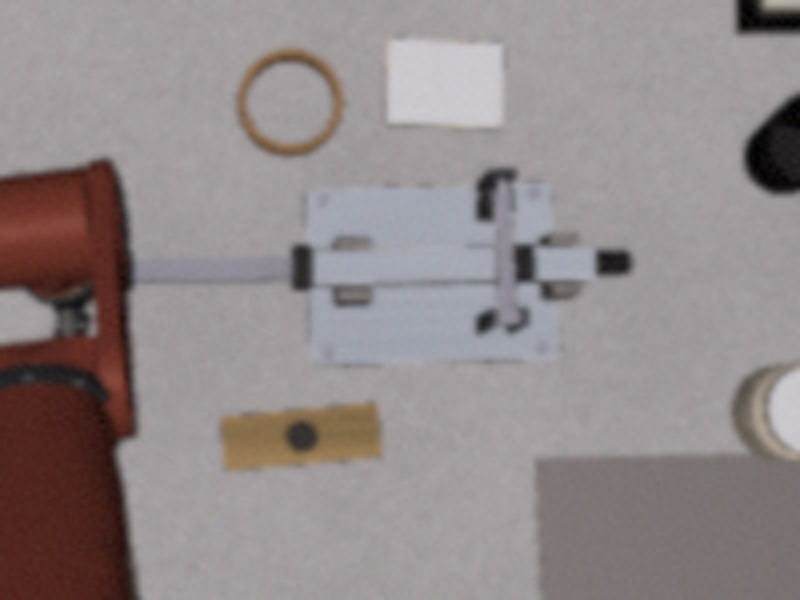

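The bar is shut, the collar bears on it, the rod is fully out, and the bystanders haven't moved. The pull eased from 18 to 12.6 N, so I check for slip in the pads.

```bash
python3 -c "
from h import *
for i in range(6):
  env.camera('wrist'); s=env.state(); print(round(s['t'],2),s['ee_pos'].round(2),s['wrist_force'].round(1),round(s['width'],1))
a=cv2.imread('pics/wrist4.png')[150:350,200:440];b=cv2.imread('pics/wrist5.png')[150:350,200:440]
cv2.imwrite('pics/cmp.png',cv2.resize(np.hstack([a,b]),(800,333)))
"
```

```text
9.75 [526.77 106.99  39.83] [ -0.2 -12.9   0.6] 29.5
9.8 [526.79 106.98  39.86] [ -1.  -14.    2.3] 29.6
9.85 [526.77 107.    39.83] [ -0.1 -14.    1.4] 29.7
9.9 [526.77 106.98  39.82] [ -0.4 -13.5   1. ] 29.6
9.95 [526.78 107.    39.84] [ -0.6 -13.4   2.1] 29.7
10.0 [526.78 106.98  39.83] [ -0.2 -13.6   1.8] 29.2
```

View pics/cmp.png

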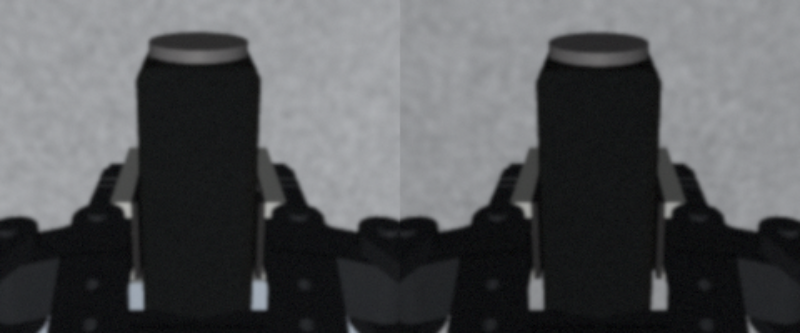

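The grip sits in the pads exactly as when first grasped, so there's no slip. The pull is steady at about 13.5 N, well above the 6.5 N spring. I'm handing in.

```bash
python3 -c "
from workcell import env
print(env.hand_in())"
```

```text
the job is handed in; nothing more can be done
None
```

The keeper bar is clicked shut, and I handed the job in with the grip drawn out to the second stop and the button still squeezed in. The robot clock showed about 10 s at hand-in.

- **Keeper bar:** I pressed it down with the closed fingers until it stopped firmly at z ≈ 84 mm, the height of the shut bar's top face. Later pictures show it flat in its clip.
- **Button:** I gripped the grip over the button. The opening read 29.2–29.9 mm from then on, so the button is flush.
- **Grip:** I drew it along +y by 122.8 mm, which is the 120 mm of travel plus about 3 mm I put down to the collar taking up its gap against the bar.
- **Final hold:** The arm is still pulling steadily at about 13.5 N, against at most 6.5 N from the spring. Before and after pictures show no slip in the pads.

The pull eased from 18 N to 13.5 N just after reaching the stop, then held steady with the position unchanged. The trained network's grip detection in the last top view was wrong because the arm hid the grip, so I relied on the other pictures and the force readings. The handle is still in its saddles. The brush head, tape roll, squeegee and ink jar looked unmoved in the last views; I did not re-check the spray bottle, ink box or pen cup, though the arm never worked near them.

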